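# Clamp the measuring cell in the trigger clamp

### The job

Stand the measuring cell upright in the bed of the bench clamp, its two window faces towards the jaw and the foot. Then squeeze the clamp's trigger again and again, letting it spring back each time, until the jaw holds the cell firmly against the foot with about 15 N; more than 25 N cracks it. Move the jaw only with the trigger, never by hand, leave the bottle, beaker and jar alone, and let go of everything at the end.

Things in the scene. Friction and masses are not known exactly. Their poses are not given: they have to be found in the camera images.
- clamp: Blue and steel bench clamp, 300 x 70 mm base, fixed to the bench. Origin at bench level on its middle line; its x runs from handle to foot, z up. At x = -125 to -45 mm a blue head, 110 mm high; on it a fixed black handle, x = -119 to -105, 30 mm wide, top at 187 mm. At x = 119 to 135 an end post, 82 mm high, with a rubber foot whose face is somewhere at x = 94 to 100 (its screw setting varies).
- bed (a point): Point on the bed's upper side, 20 mm above the bench, 64 mm from the clamp's origin along its x: near the middle of the gap between foot and opened jaw. The bed is flat, 52 mm wide between two side rails that stand 6 mm above it. The cell slides along it when the jaw pushes.
- jaw: Sliding jaw, axes as the clamp's: blue block on a steel bar, 44 mm high (28 to 72 mm above bench), 40 mm wide, with a black face plate on springs (3 N per mm, 8 mm travel). Origin in the middle of the face plate's unloaded front, 50 mm above bench. Starts 14 to 30 mm short of gripping a cell that stands at the foot. A pawl lets it move only towards the foot.
- trigger (a joint): Angle of the trigger: 0 sprung out, grows to 0.34 rad as it is pulled towards the handle, springs back when let go. One full stroke moves the jaw about 9 mm, half a stroke half of that; what is won stays. The pivot lies at x = -85 mm of the clamp, 101 mm above the bench.
- trigger_bar (a point): Centre of the trigger's round black cross bar (14 mm thick, 40 mm along the clamp's y), 162 mm above bench, at rest 30 mm before the handle's near face, on the foot's side; a full pull brings it 21 mm nearer. Bar and handle: 52 mm overall at rest, 31 squeezed. Running free takes some 3 N; each further 1 N adds at the jaw 1.5 N early, 2 half way, 3 late in the stroke; a quarter is lost on release.
- cell: White block 36 mm thick (its x), 44 mm wide (its y), 60 mm high, two steel ports 12 mm high on top, a round dark window in a steel ring in each of the two 44 mm wide faces (they look along its x, and are alike). 0.18 to 0.31 kg. Origin at the middle of its underside. Stands on the bench at the start.
- reagent: Brown glass bottle, 68 mm across, 150 mm high; bystander. Origin under its middle.
- beaker: Glass beaker, 66 mm across, 85 mm high; bystander. Origin under its middle.
- jar: White jar, 52 mm across, 70 mm high; bystander. Origin under its middle.
Mind the look-alikes: they are no part of the job. Leave any green look-alike of the cell alone.

How it is judged:
On the way, in this order (a step that is already met when the one before it is completed fails the run):
1. the cell stands in the bed between jaw and foot, window faces towards them (x of cell in the frame of clamp between 0.04 and 0.088 m and y of cell in the frame of clamp between -0.006 and 0.006 m and z of cell in the frame of clamp below 0.023 m and angle between cell's own z axis and vertical below 0.08 rad and angle between the x axis of cell and the x axis of clamp, either way round below 0.25 rad), for 0.2 s.
2. the jaw grips the cell with at least 9 N (contact force between jaw and cell above 9 N), for 0.2 s.
At the end, for the whole second after the job is handed in: The cell stands upright (within 0.06 rad) on the bed between the rails (within 6 mm of the middle line), its window faces square to jaw and foot (within 0.08 rad), at rest and pressed against the foot by the jaw with 9 to 22 N; the trigger has sprung back (below 0.05 rad) (contact force between jaw and cell between 9 and 22 N and value of joint trigger below 0.05 rad and x of cell in the frame of clamp between 0.06 and 0.088 m and y of cell in the frame of clamp between -0.006 and 0.006 m and z of cell in the frame of clamp below 0.023 m and angle between cell's own z axis and vertical below 0.06 rad and angle between the x axis of cell and the x axis of clamp, either way round below 0.08 rad and linear speed of cell below 0.01 m/s); the robot touches nothing.
It fails at once if the cell is cracked: the jaw presses it with more than 25 N (contact force between jaw and cell above 25 N).
It fails at once if the jaw is pushed by hand (more than 2 N from the fingers or the arm) (contact force between any of the fingers, the arm and jaw above 2 N).
It fails at once if the bottle, beaker or jar is moved by more than 20 mm (distance of any of reagent, beaker, jar from where it was at the start of the episode above 0.02 m).
It also fails if it takes over 72 s, if anything falls off the work surface, if the arm or the gripper's body presses on something with over 40 N, if the wrist force passes 120 N, or if a joint passes its speed limit or range.

### The arm

A 7-joint arm with a two-finger parallel gripper is mounted at the origin on the work surface. World frame = base frame: x ahead of the robot, y to its left, z up, the work surface at z = 0. Lengths are in m, angles in rad, forces in N, time in s.
With the tool pointing down it reaches from about 0.4 to 0.85 m from the base axis. Payload 10.4 kg.
Tool frame: the origin (TCP) lies between the finger pads; the fingertips stand 11 mm ahead of it and the grasp point (between the pads) lies 8 mm behind it (r.tcp_to_tips is the distance from the TCP to the fingertips, in m); z points along the fingers, y is the line along which they close (so a half turn about z gives the same grasp; the last joint's range is limited). The gripper opens to 87 mm and grips with 3 to 60 N. Pads are 19 mm wide; open, the fingers measure 117 mm over their backs; the gripper's body (75 mm by 190 mm) begins 51 mm behind the grasp point.
Start: joints at [1.1, 0.332, -0.065, 1.46, 0.022, 1.35, -0.088], TCP at [0.271, -0.563, 0.234] pointing down, gripper open.
Joint ranges: [-2.6, 2.6], [-0.5, 2.12], [-1.47, 1.34], [0.16, 2.42], [-1.27, 4.41], [0.06, 2.06], [-2.6, 2.6]. Speed limits (rad/s): [2.22, 2.22, 2.79, 2.79, 3.14, 3.14, 3.14].

### API

Orientations are given as a unit quaternion [x, y, z, w].
In Python, from bench import r gives the robot as it stands. The module is installed in compiled form; this text tells all that it offers.
- The arm moves only by the shell command python3 -m crank 'ROWS' [FORCE]. ROWS is JSON, a list of rows, each an object of numbers: "claw": the closure, from -1 (fully open) to 1 (shut); "dx", "dy", "dz": the shift along the tool's x, y, z each as a share of 3 cm, from -1 to 1; "ax", "ay", "az": the turn, a rotation vector about the tool's x, y, z each as a share of 6 degrees, from -1 to 1. A call has 1 to 8 rows; each row shifts and turns the commanded pose from where the row before left it, along the tool's axes as they then stand; what a row does not reach is not made up. A row lasts 1/12 s, in which the tool goes at most 41.7 mm and 7.16 degrees, less where a joint would pass 70% of its speed; a pose out of reach is approached as far as the arm can. A call with a number of a shift or a turn outside -1 to 1 is refused whole. A call with a gripper value outside its range is refused whole. The fingers move at their own pace and stop on an object; FORCE is the grip in N (left out, the last holds). Time passes only in rows, so rows that do not move let the fingers close. It gives the time, the measured TCP pose, the force, the opening and the grip force at its end, in the units of the state.
- r.read_state(): the state, without advancing time (a new reading comes with each control period).
- r.camera(name): name is "side" or "top"; returns a dict with "color" (400x640x3 uint8, red, green, blue), "mtx" (3x3 intrinsics, pixels), "R" (3x3) and "t" (3): a world point X has camera coordinates R X + t. Camera axes: x right, y down, z forward; pixel columns grow to the right and rows downward; lengths in m; the calibration is good to about 2 mm. A picture is of the moment at which its call begins. There is no depth.
- r.close_job(): hands the job in; it is judged then, once.
The state is a dict: "time": time; "joint_positions": joint angles; "joint_vel": joint speeds; "joint_torque": joint torques, N m; "ee_pos": TCP position; "eef_rot": TCP orientation; "ft_force": force on the tool from outside, world axes, zero at the start; "torque": the same for the moment, N m; "width": finger opening in m; "grip_force": force on a finger pad.
Only numpy, scipy, OpenCV 4.12 (cv2) and the standard library are available. Lean on these libraries where they do the work, as an engineer would, in place of code of your own. Each camera call takes 0.05 s, during which the arm holds its last target. There are 200 camera calls.

## Working session

There is one attempt and no reset: what is moved stays moved. The work goes in short steps, Python scripts to look and compute and a shell command to move; the robot and the scene stay as the last step left them, time stands still between calls to the robot, and variables do not carry over. Pictures are saved under pics/ and viewed, at most 10 in all, crops included, and the job is handed in when it is done.

```bash
mkdir -p pics; python3 - <<'E'
from bench import r
import cv2,json
for n in("top","side"):
    c=r.camera(n); cv2.imwrite(f"pics/{n}0.png",c["color"][:,:,::-1]); print(n,c["mtx"].tolist(),c["R"].round(4).tolist(),c["t"].round(4).tolist())
s=r.read_state();print({k:s[k] for k in("time","ee_pos","eef_rot","width","ft_force")}, r.tcp_to_tips)
E
```

```text
top [[387.54932854831844, 0.0, 324.45469450141985], [0.0, 387.54932854831844, 202.98570533280463], [0.0, 0.0, 1.0]] [[-0.0036, -0.9999, -0.0165], [-0.9953, 0.0051, -0.0962], [0.0963, 0.0161, -0.9952]] [0.0282, 0.5985, 1.1162]
side [[379.61176702133446, 0.0, 317.6916646608759], [0.0, 379.61176702133446, 204.46462928185818], [0.0, 0.0, 1.0]] [[-0.9076, -0.4197, -0.0109], [-0.3034, 0.6735, -0.674], [0.2902, -0.6085, -0.7386]] [0.5369, 0.2354, 0.9429]
{'time': 0.1, 'ee_pos': array([ 0.27049104, -0.56307856,  0.23282857]), 'eef_rot': array([ 9.75030771e-01,  2.22068887e-01, -1.74951548e-04, -6.11327764e-04]), 'width': 0.0869888323635654, 'ft_force': array([0.10899745, 0.14250616, 0.22260532])} 0.011
```

View pics/top0.png

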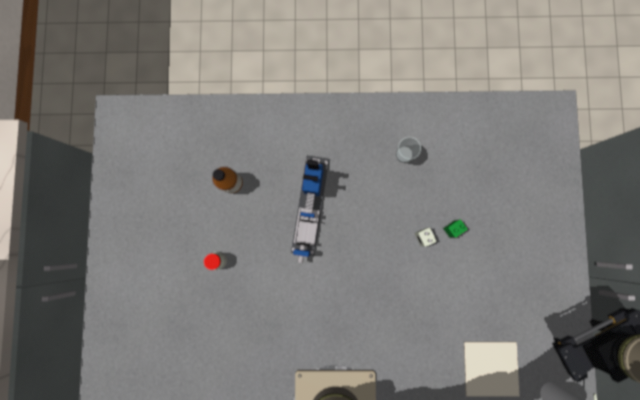

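View pics/side0.png

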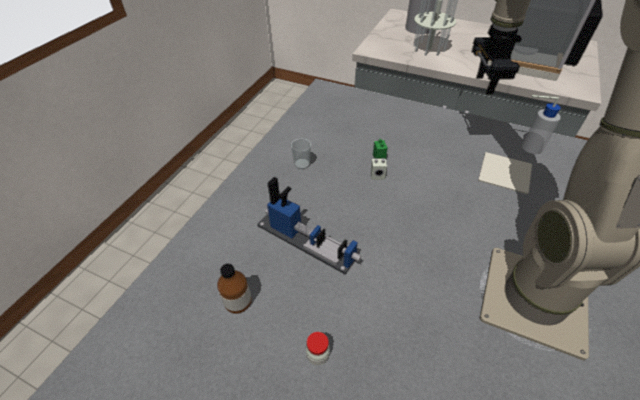

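The top view shows the clamp from handle (317,165) to foot (303,250), the white cell at (428,237), and the green look-alike at (457,228). In the side view the cell is at (379,168) and the clamp spans (275,195) to (350,258). Next I'll enlarge these areas to measure them.

```bash
python3 - <<'E'
import cv2,numpy as np
t=cv2.imread("pics/top0.png");s=cv2.imread("pics/side0.png")
f=lambda im,x,y,w,h,k:cv2.resize(im[y:y+h,x:x+w],None,fx=k,fy=k,interpolation=cv2.INTER_CUBIC)
A=f(t,280,150,60,120,5)   # 300x600
B=f(t,410,210,62,50,8)    # 496x400 
C=f(s,355,135,50,50,4)    # 200x200
D=f(s,255,170,115,105,4)
o=np.zeros((600,800,3),np.uint8);o[:,:300]=A;o[:400,300:796]=B;o[400:,300:500]=C
cv2.imwrite("pics/z1.png",o); cv2.imwrite("pics/z2.png",f(s,250,170,120,105,5))
E
```

```text
(no output)
```

View pics/z1.png

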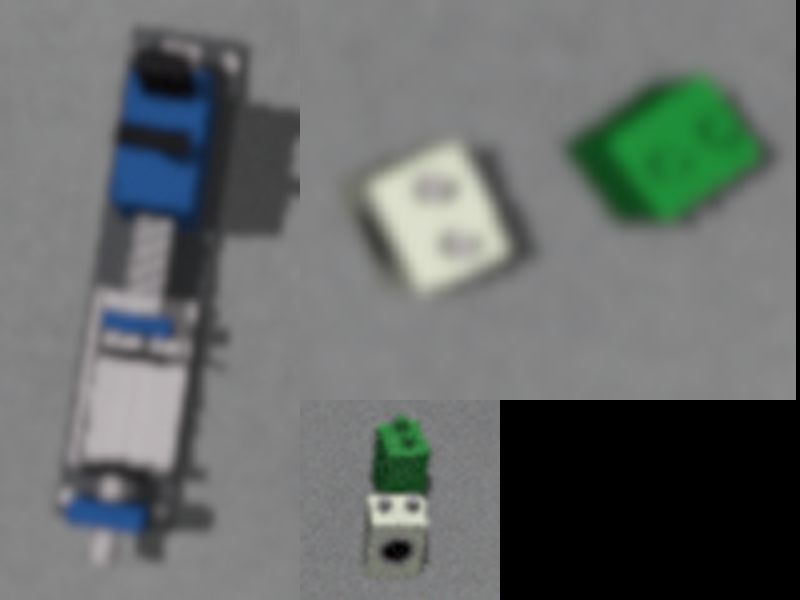

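View pics/z2.png

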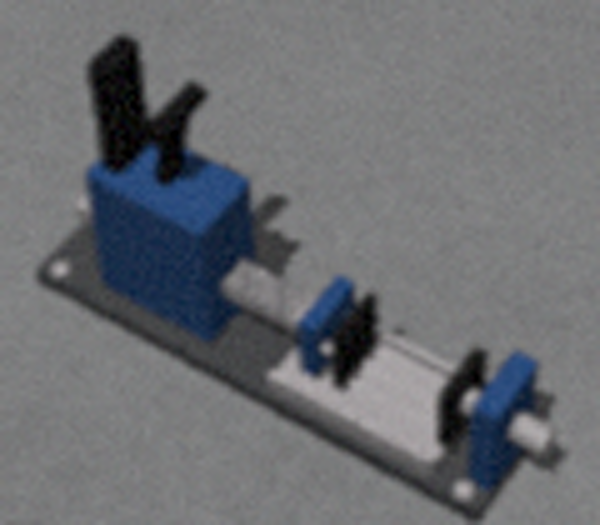

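Z1 shows the cell's top corners at crop (367,187), (457,140), (515,245) and (422,295), with its long, port-line side running down to the right. The trigger bar runs from (118,130) to (192,150) and the end post top is centred on (105,513). Z2 shows the bar from (150,130) to (205,90). Now I'll fit poses and overlay them.

```bash
cat > h.py <<'E'
from bench import r
import cv2,numpy as np
from scipy.optimize import least_squares
def proj(c,X):
    q=(c["R"]@np.atleast_2d(X).T+np.array(c["t"])[:,None]); p=c["mtx"]@q; return (p[:2]/p[2]).T
def pose(p,X):
    c,s=np.cos(p[2]),np.sin(p[2]); return np.array(X)@np.array([[c,s,0],[-s,c,0],[0,0,1]])+[p[0],p[1],0]
def unc(P,o,k): return (np.array(P,float)+.5)/k-.5+np.array(o)
E
python3 - <<'E'
from h import *
T=r.camera("top");S=r.camera("side")
ct=unc(np.array([[367,187],[457,140],[515,245],[422,295]])-[300,0],(410,210),8)
# cell corners; x axis along first edge
hx,hy=.018,.022
M=[[-hx,hy,.06],[hx,hy,.06],[hx,-hy,.06],[-hx,-hy,.06]]
def fit(f,g):
    b=min((least_squares(f,[g[0],g[1],a],loss='soft_l1') for a in np.arange(-3,3.1,.5)),key=lambda z:z.cost);return b.x,b.cost,b.fun
x,c,f=fit(lambda p:(proj(T,pose(p,M))-ct).ravel(),(.5,-.25)); cell=x; print("cell",x.round(4),c,f.round(1))
tp={(-.075,.0,.169):(155,139),(-.045,.0,.110):(152,209),(.127,0,.082):(106,511),(-.15,-.035,.008):(250,45),(-.15,.035,.008):(133,28)}
sp={(-.112,0,.187):(117,50),(-.075,0,.165):(178,110),(.127,0,.082):(514,372)}
mt,pt=np.array(list(tp)),unc(list(tp.values()),(280,150),5)
ms,ps=np.array(list(sp)),unc(list(sp.values()),(250,170),5)
x,c,f=fit(lambda p:np.r_[(proj(T,pose(p,mt))-pt).ravel(),(proj(S,pose(p,ms))-ps).ravel()],(.6,.05))
print("clamp",x.round(4),c,f.reshape(-1,2).round(1).tolist()); cl=x
np.savez("p.npz",cell=cell,clamp=cl)
# overlay
out=[]
for c,o,w,k in((T,(280,150),(60,120),5),(S,(250,170),(120,105),4)):
    im=c["color"][o[1]:o[1]+w[1],o[0]:o[0]+w[0],::-1]; im=cv2.resize(im,None,fx=k,fy=k,interpolation=cv2.INTER_CUBIC)
    def box(x0,x1,y0,z0,z1,col):
        for z in(z0,z1):
            q=proj(c,pose(cl,[[x0,-y0,z],[x1,-y0,z],[x1,y0,z],[x0,y0,z]])); q=((q-o+.5)*k-.5).astype(int); cv2.polylines(im,[q],True,col,1)
    box(-.15,.15,.035,0,.008,(0,255,0));box(-.125,-.045,.0275,.11,.11,(0,255,255));box(-.119,-.105,.015,.187,.187,(0,0,255))
    box(-.082,-.068,.02,.162,.162,(255,0,255));box(.119,.135,.02,.082,.082,(0,255,255));box(.097,.097,.02,.03,.07,(0,0,255))
    for g in(14,30): box(.097-.036-g/1000,.097-.036-g/1000,.02,.028,.072,(255,255,0))
    out.append(im)
o=np.zeros((600,800,3),np.uint8)
for im,x0 in zip(out,(0,310)): o[:im.shape[0],x0:x0+im.shape[1]]=im
cv2.imwrite("pics/ov.png",o)
E
```

```text
cell [ 0.4981 -0.266  -1.1019] 0.2984710351337927 [-0.1 -0.3 -0.2 -0.2 -0.   0.5  0.4  0.1]
clamp [0.5804 0.0703 2.9979] 52.94378371748381 [[-0.1, -0.8], [0.1, -0.7], [1.0, 0.9], [-24.2, 1.0], [22.0, 7.5], [-0.3, -0.0], [-0.2, -0.5], [-0.6, 0.7]]
```

View pics/ov.png

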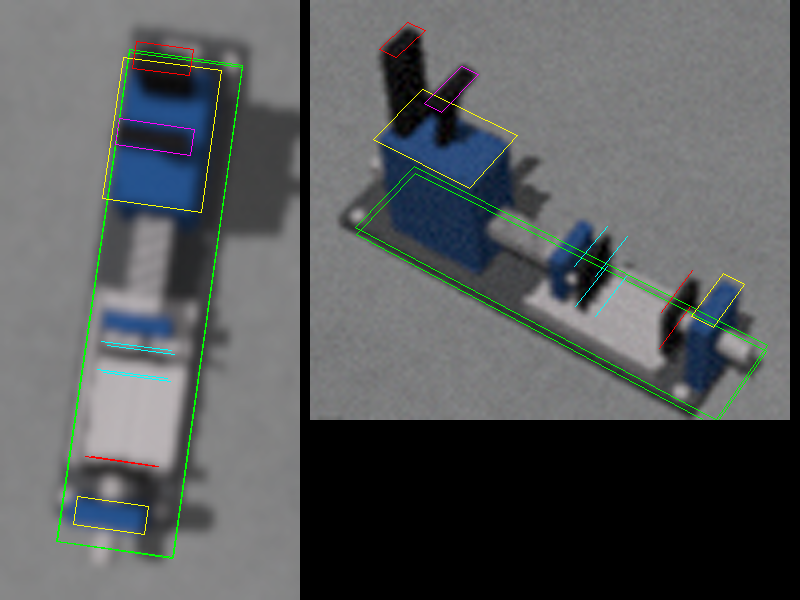

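The two rear base corners were assigned the wrong way round, so I'll refit with them swapped and add more points.

```bash
python3 - <<'E'
from h import *
T=r.camera("top");S=r.camera("side")
tp={(-.075,.02,.166):(192,146),(-.075,-.02,.166):(118,134),(-.15,.035,.008):(250,45),(-.15,-.035,.008):(133,28),(.127,0,.082):(107,513)}
sp={(-.112,0,.187):(117,46),(-.075,0,.165):(178,110),(.127,0,.082):(520,366),(-.15,-.035,.004):(42,276),(.15,-.035,.004):(476,516)}
mt,pt=np.array(list(tp)),unc(list(tp.values()),(280,150),5)
ms,ps=np.array(list(sp)),unc(list(sp.values()),(250,170),5)
for flag in(0,1,2):
  def f(p):
    a=(proj(T,pose(p,mt))-pt).ravel();b=(proj(S,pose(p,ms))-ps).ravel(); return [a,b,np.r_[a,b]][flag]
  z=least_squares(f,[.58,.07,3.0],loss='soft_l1');x=z.x
  print("clamp",x.round(4),z.cost,f(x).reshape(-1,2).round(1).tolist())
cl=x; np.savez("p.npz",cell=[.4981,-.266,-1.1019],clamp=cl)
out=[]
for c,o,w,k in((T,(280,150),(60,120),5),(S,(250,170),(120,105),4)):
    im=c["color"][o[1]:o[1]+w[1],o[0]:o[0]+w[0],::-1]; im=cv2.resize(im,None,fx=k,fy=k,interpolation=cv2.INTER_CUBIC)
    def box(x0,x1,y0,z0,z1,col):
        for z in(z0,z1):
            q=proj(c,pose(cl,[[x0,-y0,z],[x1,-y0,z],[x1,y0,z],[x0,y0,z]])); q=((q-o+.5)*k-.5).astype(int); cv2.polylines(im,[q],True,col,1)
    box(-.15,.15,.035,0,.008,(0,255,0));box(-.125,-.045,.0275,.11,.11,(0,255,255));box(-.119,-.105,.015,.187,.187,(0,0,255))
    box(-.082,-.068,.02,.162,.162,(255,0,255));box(.119,.135,.02,.082,.082,(0,255,255));box(.097,.097,.02,.03,.07,(0,0,255))
    for g in(14,30): box(.097-.036-g/1000,.097-.036-g/1000,.02,.028,.072,(255,255,0))
    out.append(im)
o=np.zeros((600,800,3),np.uint8)
for im,x0 in zip(out,(0,310)): o[:im.shape[0],x0:x0+im.shape[1]]=im
cv2.imwrite("pics/ov2.png",o)
E
```

```text
clamp [0.5817 0.0705 2.9812] 7.649765626192748 [[0.5, -1.3], [0.2, -1.2], [-0.7, 3.9], [-0.0, 3.9], [-0.1, -0.1]]
clamp [0.5832 0.0656 3.0042] 11.100373820791514 [[-0.6, -0.6], [-0.5, -1.9], [-2.1, -0.1], [3.0, 1.3], [6.2, 0.7]]
clamp [0.5827 0.0685 2.994 ] 20.738900974871836 [[0.9, -1.8], [0.6, -1.6], [-0.7, 3.4], [-0.0, 3.6], [1.2, -0.4], [-0.7, -0.0], [-0.6, -1.3], [-2.5, 1.2], [2.8, 1.7], [5.6, 2.0]]
```

View pics/ov2.png

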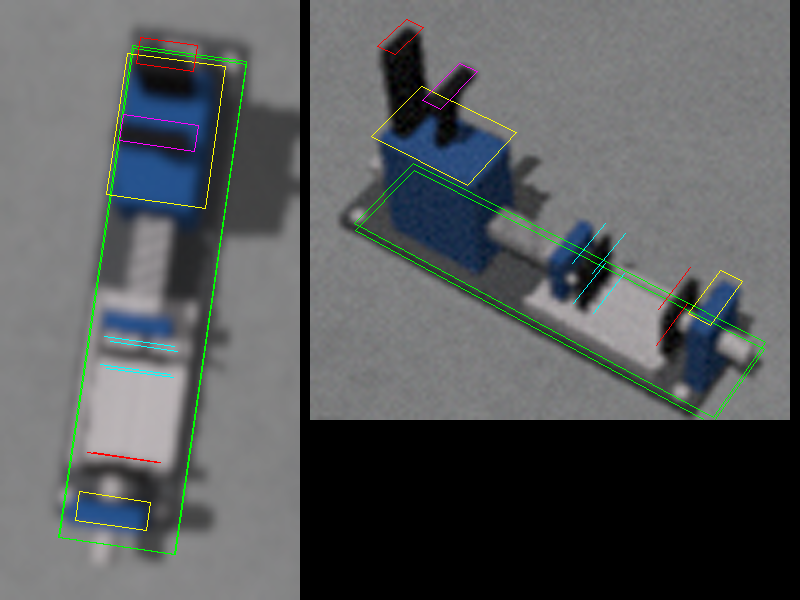

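The base isn't centred on the clamp's origin: it's offset towards the handle. I'll refit with that offset as an unknown.

```bash
python3 - <<'E'
from h import *
T=r.camera("top");S=r.camera("side")
tp={(-.075,.02,.166):(192,146),(-.075,-.02,.166):(118,134),(-.15,.035,.008):(250,45),(-.15,-.035,.008):(133,28),(.127,0,.082):(107,513),(-.045,0,.11):(152,209)}
sp={(-.112,0,.187):(117,46),(-.075,0,.165):(178,110),(.127,0,.082):(520,366),(-.15,-.035,.004):(42,276),(.15,-.035,.004):(476,516),(-.045,-.0275,.11):(203,230)}
mt,pt=np.array(list(tp)),unc(list(tp.values()),(280,150),5)
ms,ps=np.array(list(sp)),unc(list(sp.values()),(250,170),5)
def M(m,b): m=m.copy(); m[np.abs(m[:,0])>.14,0]+=b; return m
for flag in(0,1,2):
  def f(p):
    a=(proj(T,pose(p,M(mt,p[3])))-pt).ravel();b=(proj(S,pose(p,M(ms,p[3])))-ps).ravel(); return [a,b,np.r_[a,b]][flag]
  z=least_squares(f,[.58,.07,3.0,-.01],loss='soft_l1',x_scale=[.01,.01,.1,.01]);x=z.x
  print("clamp",x.round(4),z.cost,f(x).reshape(-1,2).round(1).tolist())
cl=x; np.savez("p.npz",cell=[.4981,-.266,-1.1019],clamp=cl)
# jaw/foot: top view black plates rows along axis -> clamp x at z
def inv(c,uv,z):
    d=c["R"].T@np.linalg.solve(c["mtx"],[*uv,1]);o=-c["R"].T@np.array(c["t"]);X=o+d*(z-o[2])/d[2];return X
def loc(X): q=pose([0,0,-cl[2]],[X-[cl[0],cl[1],0]])[0];return q.round(4)
for n,uv,z in(("jawplate",(141,350),.072),("footplate",(110,470),.07),("post",(107,513),.082)):print(n,loc(inv(T,unc(uv,(280,150),5),z)))
E
```

```text
clamp [ 0.579   0.071   2.9851 -0.0148] 0.5847679825552172 [[0.2, -0.3], [-0.1, -0.2], [-0.3, -0.0], [0.4, 0.0], [-0.1, 0.9], [-0.0, -0.1]]
clamp [ 0.58    0.0679  2.9996 -0.0158] 3.2720196924855056 [[0.2, 0.3], [0.3, -1.0], [-1.3, 1.2], [-0.6, -0.2], [1.6, -0.8], [-0.1, 0.5]]
clamp [ 0.5792  0.0699  2.9916 -0.0155] 5.0076150867865765 [[0.4, -0.5], [0.1, -0.2], [-0.3, -0.4], [0.4, -0.2], [0.6, 0.9], [0.3, -0.2], [0.3, 0.7], [0.4, -0.5], [-1.5, 2.2], [-0.4, 0.1], [1.4, 0.2], [-0.2, 1.0]]
jawplate [0.0317 0.0024 0.072 ]
footplate [ 0.1012 -0.0049  0.07  ]
post [ 0.1248 -0.002   0.082 ]
```

The top-view fit agrees best, giving the clamp at about (0.579, 0.071) with yaw 2.986. The jaw face is at clamp x≈0.032 and the cell is at (0.498, -0.266). I'll turn the tool first.

```bash
cat >> h.py <<'E'
CL=np.array([.579,.0708,2.986]); CELL=np.array([.4981,-.266,-1.1019])
from scipy.spatial.transform import Rotation as Ro
def go(p,yaw):
    """units of dx,dy,dz (3 cm) and turn (6 deg) to reach TCP p with tool y at yaw, pointing down"""
    s=r.read_state();R=Ro.from_quat(s["eef_rot"]);y=np.array([np.cos(yaw),np.sin(yaw),0]);z=np.array([0,0,-1.]);x=np.cross(y,z)
    G=Ro.from_matrix(np.c_[x,y,z]);d=np.array(p)-s["ee_pos"]
    print("t",round(s["time"],2),"pos",s["ee_pos"].round(4),"F",s["ft_force"].round(1),"w",round(s["width"],4),"g",round(s["grip_force"],1))
    print("shift units",(R.inv().apply(d)/.03).round(2),"turned frame",(G.inv().apply(d)/.03).round(2),"turn units",((R.inv()*G).as_rotvec()*180/np.pi/6).round(2))
def cl(x,y,z): return pose(CL,[[x,y,z]])[0]
E
python3 -m crank '[{"claw":-1,"az":-1},{"claw":-1,"az":-1},{"claw":-1,"az":-1},{"claw":-1,"az":-1},{"claw":-1,"az":-1},{"claw":-1,"az":-1},{"claw":-1,"az":-1},{"claw":-1,"az":-1}]' 20
python3 -m crank '[{"claw":-1,"az":-1},{"claw":-1,"az":-1},{"claw":-1,"az":-1},{"claw":-1,"az":-1},{"claw":-1,"az":-1},{"claw":-1,"az":-1},{"claw":-1,"az":-1},{"claw":-1,"az":-0.2}]'
python3 - <<'E'
from h import *
go([*CELL[:2],.18],CELL[2]+np.pi/2)
E
```

```text
t 0.4 pos [ 0.2706 -0.5633  0.2334] F [-0.2  0.4  0.5] w 0.0871 g 0.0
shift units [11.13 -5.65  1.78] turned frame [ 5.41 11.24  1.78] turn units [ -0.   -0.  -15.2]invalid input at $[0]: expected keys claw, dx, dy, dz, ax, ay, az
invalid input at $[0]: expected keys claw, dx, dy, dz, ax, ay, az
```

```bash

python3 -m crank '[{"claw":-1,"dx":0,"dy":0,"dz":0,"ax":0,"ay":0,"az":-1},{"claw":-1,"dx":0,"dy":0,"dz":0,"ax":0,"ay":0,"az":-1},{"claw":-1,"dx":0,"dy":0,"dz":0,"ax":0,"ay":0,"az":-1},{"claw":-1,"dx":0,"dy":0,"dz":0,"ax":0,"ay":0,"az":-1},{"claw":-1,"dx":0,"dy":0,"dz":0,"ax":0,"ay":0,"az":-1},{"claw":-1,"dx":0,"dy":0,"dz":0,"ax":0,"ay":0,"az":-1},{"claw":-1,"dx":0,"dy":0,"dz":0,"ax":0,"ay":0,"az":-1},{"claw":-1,"dx":0,"dy":0,"dz":0,"ax":0,"ay":0,"az":-1}]' 20
python3 -m crank '[{"claw":-1,"dx":0,"dy":0,"dz":0,"ax":0,"ay":0,"az":-1},{"claw":-1,"dx":0,"dy":0,"dz":0,"ax":0,"ay":0,"az":-1},{"claw":-1,"dx":0,"dy":0,"dz":0,"ax":0,"ay":0,"az":-1},{"claw":-1,"dx":0,"dy":0,"dz":0,"ax":0,"ay":0,"az":-1},{"claw":-1,"dx":0,"dy":0,"dz":0,"ax":0,"ay":0,"az":-1},{"claw":-1,"dx":0,"dy":0,"dz":0,"ax":0,"ay":0,"az":-1},{"claw":-1,"dx":0,"dy":0,"dz":0,"ax":0,"ay":0,"az":-1},{"claw":-1,"dx":0,"dy":0,"dz":0,"ax":0,"ay":0,"az":-0.2}]'
python3 - <<'E'
from h import *
go([*CELL[:2],.18],CELL[2]+np.pi/2)
E
```

```text
time: 1.07
ee_pos: [0.2706, -0.5634, 0.2335]
eef_rot: [0.799, 0.601, -0.0, 0.0]
ft_force: [-0.4, -0.6, -0.3]
width: 0.0868
grip_force: 0.0
time: 1.73
ee_pos: [0.2706, -0.5634, 0.2335]
eef_rot: [0.521, 0.853, 0.0, 0.0]
ft_force: [-0.8, -0.2, 0.6]
width: 0.0869
grip_force: 0.0
t 1.73 pos [ 0.2706 -0.5634  0.2335] F [-0.8 -0.2  0.6] w 0.0869 g 0.0
shift units [ 5.36 11.27  1.78] turned frame [ 5.42 11.25  1.78] turn units [0.   0.   0.05]
```

```bash

python3 -m crank '[{"claw":-1,"dx":0.48,"dy":1,"dz":0,"ax":0,"ay":0,"az":0},{"claw":-1,"dx":0.48,"dy":1,"dz":0,"ax":0,"ay":0,"az":0},{"claw":-1,"dx":0.48,"dy":1,"dz":0,"ax":0,"ay":0,"az":0},{"claw":-1,"dx":0.48,"dy":1,"dz":0,"ax":0,"ay":0,"az":0},{"claw":-1,"dx":0.48,"dy":1,"dz":0,"ax":0,"ay":0,"az":0},{"claw":-1,"dx":0.48,"dy":1,"dz":0,"ax":0,"ay":0,"az":0},{"claw":-1,"dx":0.48,"dy":1,"dz":0,"ax":0,"ay":0,"az":0},{"claw":-1,"dx":0.48,"dy":1,"dz":0,"ax":0,"ay":0,"az":0}]'
python3 -m crank '[{"claw":-1,"dx":0.5,"dy":1,"dz":0.3,"ax":0,"ay":0,"az":0},{"claw":-1,"dx":0.5,"dy":1,"dz":0.3,"ax":0,"ay":0,"az":0},{"claw":-1,"dx":0.5,"dy":1,"dz":0.6,"ax":0,"ay":0,"az":0},{"claw":-1,"dx":0.05,"dy":0.25,"dz":0.6,"ax":0,"ay":0,"az":0.05},{"claw":-1,"dx":0,"dy":0,"dz":0,"ax":0,"ay":0,"az":0}]'
python3 - <<'E'
from h import *
go([*CELL[:2],.027],CELL[2]+np.pi/2)
t=r.camera("top")["color"];s=r.camera("side")["color"]
o=np.zeros((600,800,3),np.uint8);f=lambda im,x,y,w,h:cv2.resize(im[y:y+h,x:x+w],(400,400),interpolation=cv2.INTER_CUBIC)
o[:400,:400]=f(t,380,190,100,100);o[:400,400:]=f(s,330,90,100,100)
cv2.imwrite("pics/c1.png",o[:400,:,::-1])
E
```

```text
time: 2.4
ee_pos: [0.4334, -0.3509, 0.2338]
eef_rot: [0.525, 0.851, -0.0, 0.0]
ft_force: [-0.4, -0.9, -0.7]
width: 0.0867
grip_force: 0.0
time: 2.82
ee_pos: [0.4991, -0.2629, 0.1764]
eef_rot: [0.525, 0.851, 0.001, -0.002]
ft_force: [-1.6, -0.6, -0.4]
width: 0.087
grip_force: 0.0
t 2.82 pos [ 0.4991 -0.2629  0.1764] F [-1.6 -0.6 -0.4] w 0.087 g 0.0
shift units [-0.1  -0.07  4.98] turned frame [-0.08 -0.08  4.98] turn units [-0.01 -0.04 -0.03]
```

View pics/c1.png

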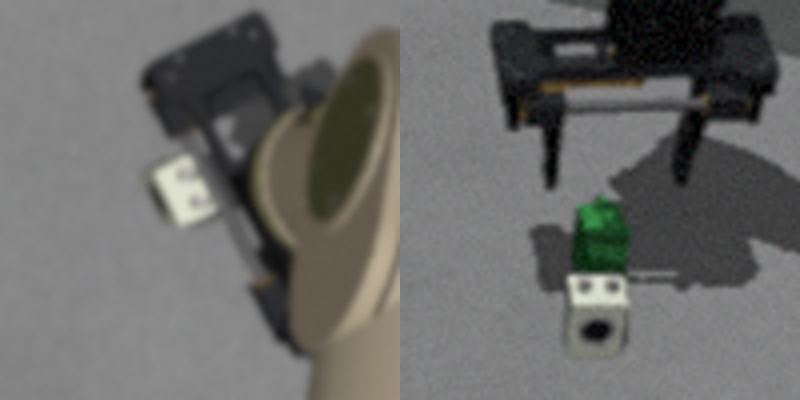

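The gripper hovers over the cell with its fingertips at about side px (368,137) and (401,136), straddling the cell's port line. I'll compare that with the projection.

```bash
python3 - <<'E'
from h import *
S=r.camera("side");s=r.read_state();R=Ro.from_quat(s["eef_rot"])
for y in(-.043,.043): print("tip",proj(S,s["ee_pos"]+R.apply([0,y,.011])).round(1))
h=[[-.018,.022,.06],[.018,.022,.06],[.018,-.022,.06],[-.018,-.022,.06],[.018,.022,0],[.018,-.022,0]]
print(proj(S,pose(CELL,h)).round(1).tolist())
im=S["color"][150:190,360:400].astype(int); m=(im.min(2)>165); ys,xs=np.nonzero(m); print("white top",xs.min()+360,xs.max()+360,ys.min()+150,ys.max()+150, xs.mean()+360,ys.mean()+150,m.sum())
print("pred top centre",proj(S,pose(CELL,[[0,0,.06]])))
E
```

```text
tip [[398.  133.2]]
tip [[369.1 134. ]]
[[373.2, 165.9], [371.7, 158.3], [385.4, 157.9], [387.2, 165.4], [370.0, 172.1], [383.2, 171.7]]
white top 372 386 159 165 378.6461538461538 162.6153846153846 65
pred top centre [[379.36823141 161.84784737]]
```

```bash

python3 -m crank '[{"claw":-1,"dx":-0.08,"dy":-0.08,"dz":0.9,"ax":0,"ay":-0.04,"az":-0.03},{"claw":-1,"dx":0,"dy":0,"dz":0.9,"ax":0,"ay":0,"az":0},{"claw":-1,"dx":0,"dy":0,"dz":0.9,"ax":0,"ay":0,"az":0},{"claw":-1,"dx":0,"dy":0,"dz":0.9,"ax":0,"ay":0,"az":0},{"claw":-1,"dx":0,"dy":0,"dz":0.7,"ax":0,"ay":0,"az":0},{"claw":-1,"dx":0,"dy":0,"dz":0.4,"ax":0,"ay":0,"az":0},{"claw":-1,"dx":0,"dy":0,"dz":0.2,"ax":0,"ay":0,"az":0},{"claw":-1,"dx":0,"dy":0,"dz":0,"ax":0,"ay":0,"az":0}]'
python3 -m crank '[{"claw":1,"dx":0,"dy":0,"dz":0,"ax":0,"ay":0,"az":0},{"claw":1,"dx":0,"dy":0,"dz":0,"ax":0,"ay":0,"az":0},{"claw":1,"dx":0,"dy":0,"dz":0,"ax":0,"ay":0,"az":0},{"claw":1,"dx":0,"dy":0,"dz":0,"ax":0,"ay":0,"az":0},{"claw":1,"dx":0,"dy":0,"dz":0,"ax":0,"ay":0,"az":0},{"claw":1,"dx":0,"dy":0,"dz":0,"ax":0,"ay":0,"az":0},{"claw":1,"dx":0,"dy":0,"dz":0,"ax":0,"ay":0,"az":0},{"claw":1,"dx":0,"dy":0,"dz":0,"ax":0,"ay":0,"az":0}]' 20
python3 - <<'E'
from h import *
go([*CELL[:2],.027],CELL[2]+np.pi/2)
E
```

```text
time: 3.63
ee_pos: [0.4974, -0.2712, 0.0324]
eef_rot: [0.525, 0.851, -0.001, 0.002]
ft_force: [0.3, -0.6, 0.2]
width: 0.0867
grip_force: 0.0
time: 4.3
ee_pos: [0.4982, -0.2701, 0.0328]
eef_rot: [0.524, 0.851, -0.001, 0.002]
ft_force: [1.4, 0.2, 2.0]
width: 0.0441
grip_force: 19.8
t 4.3 pos [ 0.4982 -0.2701  0.0328] F [1.4 0.2 2. ] w 0.0441 g 19.8
shift units [0.13 0.06 0.19] turned frame [0.13 0.06 0.19] turn units [ 0.01  0.04 -0.02]
```

```bash

python3 -m crank '[{"claw":1,"dx":0,"dy":0,"dz":-0.3,"ax":0,"ay":0.04,"az":0},{"claw":1,"dx":0,"dy":0,"dz":-0.8,"ax":0,"ay":0,"az":-0.5},{"claw":1,"dx":0,"dy":0,"dz":-0.8,"ax":0,"ay":0,"az":-0.8},{"claw":1,"dx":0,"dy":0,"dz":-0.8,"ax":0,"ay":0,"az":-0.8},{"claw":1,"dx":0,"dy":0,"dz":-0.8,"ax":0,"ay":0,"az":-0.8},{"claw":1,"dx":0,"dy":0,"dz":-0.8,"ax":0,"ay":0,"az":-0.8},{"claw":1,"dx":0,"dy":0,"dz":-0.6,"ax":0,"ay":0,"az":-0.8},{"claw":1,"dx":0,"dy":0,"dz":0,"ax":0,"ay":0,"az":-0.8}]' 25
python3 -m crank '[{"claw":1,"dx":0,"dy":0,"dz":0,"ax":0,"ay":0,"az":-0.8},{"claw":1,"dx":0,"dy":0,"dz":0,"ax":0,"ay":0,"az":-0.8},{"claw":1,"dx":0,"dy":0,"dz":0,"ax":0,"ay":0,"az":-0.8},{"claw":1,"dx":0,"dy":0,"dz":0,"ax":0,"ay":0,"az":-0.8},{"claw":1,"dx":0,"dy":0,"dz":0,"ax":0,"ay":0,"az":-0.5},{"claw":1,"dx":0,"dy":0,"dz":0,"ax":0,"ay":0,"az":0}]' 
python3 - <<'E'
from h import *
go(cl(.062,0,.16),CL[2]-np.pi/2)
E
```

```text
time: 4.97
ee_pos: [0.4992, -0.271, 0.1842]
eef_rot: [0.269, 0.963, -0.001, 0.003]
ft_force: [0.8, 0.6, -2.4]
width: 0.0442
grip_force: 24.7
time: 5.47
ee_pos: [0.4974, -0.2703, 0.1798]
eef_rot: [0.08, 0.997, 0.0, -0.0]
ft_force: [-0.7, -0.2, -1.9]
width: 0.044
grip_force: 24.7
t 5.47 pos [ 0.4974 -0.2703  0.1798] F [-0.7 -0.2 -1.9] w 0.044 g 24.7
shift units [ 1.19 11.65  0.66] turned frame [ 1.14 11.65  0.66] turn units [ 0.   -0.01 -0.03]
```

```bash

python3 -m crank '[{"claw":1,"dx":0.1,"dy":0.6,"dz":0,"ax":0,"ay":0,"az":0},{"claw":1,"dx":0.1,"dy":1,"dz":0,"ax":0,"ay":0,"az":0},{"claw":1,"dx":0.1,"dy":1,"dz":0,"ax":0,"ay":0,"az":0},{"claw":1,"dx":0.1,"dy":1,"dz":0,"ax":0,"ay":0,"az":0},{"claw":1,"dx":0.1,"dy":1,"dz":0,"ax":0,"ay":0,"az":0},{"claw":1,"dx":0.1,"dy":1,"dz":0,"ax":0,"ay":0,"az":0},{"claw":1,"dx":0.1,"dy":1,"dz":0,"ax":0,"ay":0,"az":0},{"claw":1,"dx":0.1,"dy":1,"dz":0,"ax":0,"ay":0,"az":0}]'
python3 -m crank '[{"claw":1,"dx":0.1,"dy":1,"dz":0,"ax":0,"ay":0,"az":0},{"claw":1,"dx":0.1,"dy":1,"dz":0,"ax":0,"ay":0,"az":0},{"claw":1,"dx":0.1,"dy":1,"dz":0,"ax":0,"ay":0,"az":0},{"claw":1,"dx":0.08,"dy":0.8,"dz":0,"ax":0,"ay":0,"az":-0.03},{"claw":1,"dx":0,"dy":0.25,"dz":0,"ax":0,"ay":0,"az":0},{"claw":1,"dx":0,"dy":0,"dz":0,"ax":0,"ay":0,"az":0},{"claw":1,"dx":0,"dy":0,"dz":0,"ax":0,"ay":0,"az":0}]'
python3 - <<'E'
from h import *
go(cl(.062,0,.12),CL[2]-np.pi/2)
t=r.camera("top");s=r.camera("side")
o=np.zeros((480,800,3),np.uint8);f=lambda im,x,y,w,h:cv2.resize(im[y:y+h,x:x+w],(400,480),interpolation=cv2.INTER_CUBIC)
o[:,:400]=f(t["color"],270,150,100,120);o[:,400:]=f(s["color"],265,145,100,120)
cv2.imwrite("pics/c2.png",o[:,:,::-1])
q=r.read_state()
for y in(-.022,.022): print("tip",proj(s,q["ee_pos"]+Ro.from_quat(q["eef_rot"]).apply([0,y,.011])).round(1))
E
```

```text
time: 6.13
ee_pos: [0.5105, -0.0401, 0.1799]
eef_rot: [0.082, 0.997, -0.0, -0.0]
ft_force: [-0.4, 0.2, -3.0]
width: 0.0442
grip_force: 24.7
time: 6.72
ee_pos: [0.519, 0.0796, 0.1795]
eef_rot: [0.08, 0.997, -0.0, -0.0]
ft_force: [0.1, -1.3, -2.7]
width: 0.0442
grip_force: 24.7
t 6.72 pos [0.519  0.0796 0.1795] F [ 0.1 -1.3 -2.7] w 0.0442 g 24.7
shift units [0.05 0.02 1.98] turned frame [0.05 0.02 1.98] turn units [-0.01 -0.   -0.04]
tip [[335.3 206. ]]
tip [[325.5 217.3]]
```

View pics/c2.png

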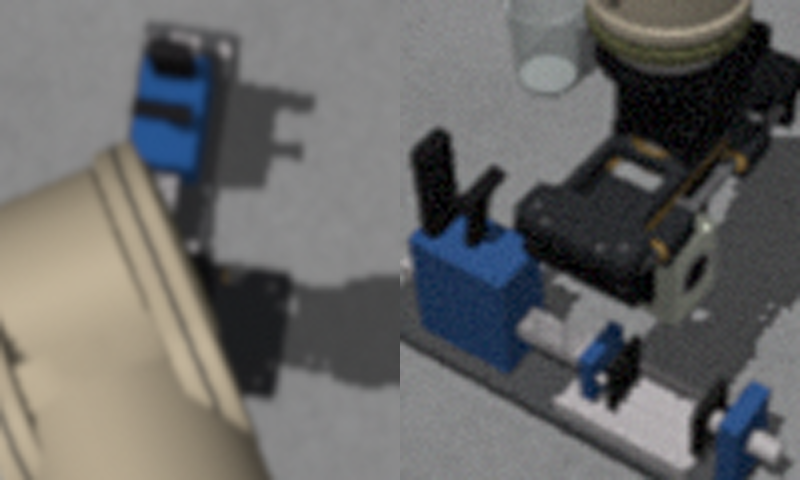

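The cell hangs over the bed with its window face towards the foot, and its lower face corner is near side px (335,225). Before lowering it I'll check the bed's middle line by sampling brightness across it in both original images.

```bash
python3 - <<'E'
from h import *
T=r.camera("top");S=r.camera("side")
ys=np.arange(-.044,.0441,.004)
for n,c in(("top",T),("side",S)):
    g=cv2.imread(f"pics/{n}0.png",0).astype(np.float32)
    for z in (.02,.026):
        acc=0
        for x in np.arange(.045,.085,.004):
            p=proj(c,pose(CL,[[x,y,z] for y in ys])).astype(np.float32)
            acc=acc+cv2.remap(g,p[:,0].copy(),p[:,1].copy(),cv2.INTER_LINEAR).ravel()
        print(n,z,dict(zip((ys*1000).round().astype(int).tolist(),(acc/10).round().astype(int).tolist())))
# bias of side camera: predicted corners of held cell
s=r.read_state();R=Ro.from_quat(s["eef_rot"])
P=s["ee_pos"]+R.apply([[.0037+.018,y,.0328-h] for y in(-.022,.022) for h in(0,.06)])
print(proj(S,P).round(1).tolist())
g=S["color"][195:235,318:350,0];print("cols 318.. rows 195..");print("\n".join(" ".join(f"{v:3d}" for v in row[::1]) for row in g[::2]))
E
```

```text
top 0.02 {-44: 143, -40: 139, -36: 131, -32: 152, -28: 163, -24: 175, -20: 193, -16: 196, -12: 198, -8: 199, -4: 199, 0: 198, 4: 200, 8: 200, 12: 199, 16: 198, 20: 198, 24: 190, 28: 144, 32: 80, 36: 74, 40: 107, 44: 137}
top 0.026 {-44: 143, -40: 140, -36: 131, -32: 148, -28: 163, -24: 172, -20: 191, -16: 196, -12: 197, -8: 199, -4: 199, 0: 197, 4: 200, 8: 200, 12: 199, 16: 198, 20: 198, 24: 192, 28: 149, 32: 82, 36: 73, 40: 105, 44: 136}
side 0.02 {-44: 53, -40: 74, -36: 98, -32: 119, -28: 163, -24: 177, -20: 175, -16: 176, -12: 178, -8: 180, -4: 176, 0: 171, 4: 166, 8: 158, 12: 152, 16: 150, 20: 147, 24: 123, 28: 134, 32: 132, 36: 117, 40: 116, 44: 118}
side 0.026 {-44: 71, -40: 96, -36: 115, -32: 159, -28: 177, -24: 175, -20: 176, -16: 178, -12: 180, -8: 178, -4: 175, 0: 173, 4: 166, 8: 160, 12: 159, 16: 155, 20: 129, 24: 140, 28: 139, 32: 122, 36: 121, 40: 122, 44: 125}
[[342.4, 215.5], [343.4, 198.9], [332.9, 227.0], [333.4, 210.6]]
cols 318.. rows 195..
 38  43  42  43  38  39  47  45  42  43  41  26  18  35  60  70  81  80  75  80  81  94  71  61  97 124 133 134 130  98  75  6
[... 1733 characters left out ...]
  89  82  83 120 133 138 120  91  70  65  61  70  68  67  67
 79  94 123 131 131 134 130 133 135 134 128  93  72  79  77  87  86  72  61  70  76  80  84  67  65  65  60  67  74  68  72  68
 17  29  67 123 141 132 127 132 122  97  72  68  67  68  63  67  66  64  67  65  61  58  66  68  66  69  65  74  63  58  65  69
 21  25  60 106  98  61  44  65  64  68  68  61  69  69  71  67  73  67  67  66  72  64  65  70  64  62  69  71  63  64  68  65
 18  17  31  23  28  14  25  43  63  62  66  70  67  71  73  66  70  74  65  65  70  67  68  62  68  66  64  63  66  71  62  63
 29  39  26  17  15   9  26  58  65  69  69  71  65  67  64  66  64  66  64  72  72  61  63  69  68  64  66  66  70  65  61  64
```

The side camera agrees with the arm to within 0.5 px. Both cameras put the bed's middle line at about y=-2 mm in my frame, so I'll correct for that and lower the cell.

```bash
sed -i 's/^CL=np.array.*;/CL=np.array([.5793,.0728,2.986]);/' h.py
python3 -m crank '[{"claw":1,"dx":0.05,"dy":0.09,"dz":0.5,"ax":0,"ay":0,"az":-0.03},{"claw":1,"dx":0,"dy":0,"dz":0.8,"ax":0,"ay":0,"az":0},{"claw":1,"dx":0,"dy":0,"dz":0.8,"ax":0,"ay":0,"az":0},{"claw":1,"dx":0,"dy":0,"dz":0.6,"ax":0,"ay":0,"az":0},{"claw":1,"dx":0,"dy":0,"dz":0.5,"ax":0,"ay":0,"az":0},{"claw":1,"dx":0,"dy":0,"dz":0.3,"ax":0,"ay":0,"az":0},{"claw":1,"dx":0,"dy":0,"dz":0.1,"ax":0,"ay":0,"az":0},{"claw":1,"dx":0,"dy":0,"dz":0,"ax":0,"ay":0,"az":0}]'
python3 - <<'E'
from h import *
go(cl(.062,0,.0528),CL[2]-np.pi/2)
s=r.camera("side")
im=s["color"][170:260,285:365];cv2.imwrite("pics/c3.png",cv2.resize(im,None,fx=6,fy=6,interpolation=cv2.INTER_CUBIC)[:,:,::-1])
E
```

```text
time: 7.58
ee_pos: [0.5179, 0.0827, 0.0713]
eef_rot: [0.078, 0.997, -0.0, -0.0]
ft_force: [-0.1, 0.4, -2.9]
width: 0.0442
grip_force: 24.7
t 7.58 pos [0.5179 0.0827 0.0713] F [-0.1  0.4 -2.9] w 0.0442 g 24.7
shift units [-0.01 -0.01  0.62] turned frame [-0.01 -0.01  0.62] turn units [-0.   -0.01 -0.01]
```

View pics/c3.png

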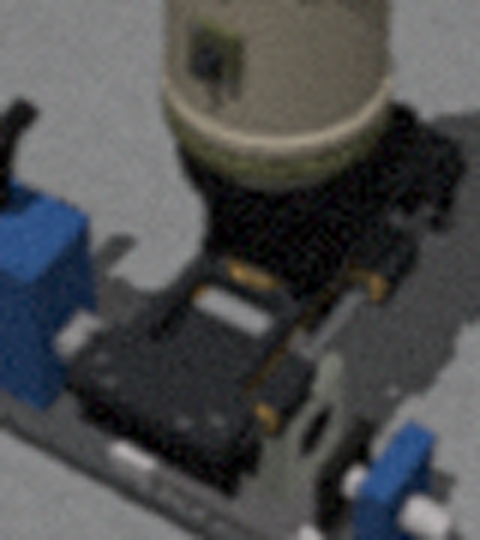

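The gripper body hides most of the cell at about (300,430), and the post and foot remain clear on the right. From here I'll go by force and numbers.

```bash

python3 -m crank '[{"claw":1,"dx":0,"dy":0,"dz":0.3,"ax":0,"ay":0,"az":0},{"claw":1,"dx":0,"dy":0,"dz":0.15,"ax":0,"ay":0,"az":0},{"claw":1,"dx":0,"dy":0,"dz":0,"ax":0,"ay":0,"az":0},{"claw":1,"dx":0,"dy":0,"dz":0,"ax":0,"ay":0,"az":0}]'
python3 -m crank '[{"claw":1,"dx":0,"dy":0,"dz":0.1,"ax":0,"ay":0,"az":0},{"claw":1,"dx":0,"dy":0,"dz":0,"ax":0,"ay":0,"az":0},{"claw":1,"dx":0,"dy":0,"dz":0,"ax":0,"ay":0,"az":0}]'
```

```text
time: 7.97
ee_pos: [0.5179, 0.0832, 0.0579]
eef_rot: [0.078, 0.997, -0.0, -0.0]
ft_force: [-0.1, 0.8, -1.9]
width: 0.0439
grip_force: 24.7
time: 8.22
ee_pos: [0.5181, 0.0833, 0.055]
eef_rot: [0.078, 0.997, -0.0, -0.0]
ft_force: [-0.2, -0.0, -1.4]
width: 0.0444
grip_force: 24.7
```

```bash

python3 -m crank '[{"claw":1,"dx":0,"dy":0,"dz":0.06,"ax":0,"ay":0,"az":0},{"claw":1,"dx":0,"dy":0,"dz":0.03,"ax":0,"ay":0,"az":0},{"claw":1,"dx":0,"dy":0,"dz":0,"ax":0,"ay":0,"az":0},{"claw":1,"dx":0,"dy":0,"dz":0,"ax":0,"ay":0,"az":0}]'
```

```text
time: 8.55
ee_pos: [0.5182, 0.0833, 0.0528]
eef_rot: [0.078, 0.997, -0.0, 0.0]
ft_force: [-1.6, -0.4, 5.4]
width: 0.0441
grip_force: 24.7
```

```bash

python3 -m crank '[{"claw":-1,"dx":0,"dy":0,"dz":0,"ax":0,"ay":0,"az":0},{"claw":-1,"dx":0,"dy":0,"dz":0,"ax":0,"ay":0,"az":0},{"claw":-1,"dx":0,"dy":0,"dz":0,"ax":0,"ay":0,"az":0},{"claw":-1,"dx":0,"dy":0,"dz":0,"ax":0,"ay":0,"az":0},{"claw":-1,"dx":0,"dy":0,"dz":0,"ax":0,"ay":0,"az":0},{"claw":-1,"dx":0,"dy":0,"dz":0,"ax":0,"ay":0,"az":0}]'
python3 -m crank '[{"claw":-1,"dx":0,"dy":0,"dz":-0.4,"ax":0,"ay":0,"az":0},{"claw":-1,"dx":0,"dy":0,"dz":-0.8,"ax":0,"ay":0,"az":0},{"claw":-1,"dx":0,"dy":0,"dz":-0.9,"ax":0,"ay":0,"az":0},{"claw":-1,"dx":0,"dy":0,"dz":-0.9,"ax":0,"ay":0,"az":0},{"claw":-1,"dx":0,"dy":0,"dz":-0.9,"ax":0,"ay":0,"az":0},{"claw":-1,"dx":0,"dy":0,"dz":-0.9,"ax":0,"ay":0,"az":0},{"claw":-1,"dx":0,"dy":0,"dz":-0.9,"ax":0,"ay":0,"az":0},{"claw":-1,"dx":0,"dy":0,"dz":0,"ax":0,"ay":0,"az":0}]'
python3 - <<'E'
from h import *
go(cl(-.104,0,.22),CL[2])
go(cl(-.104,0,.22),CL[2]+np.pi)
print(r.read_state()["joint_positions"])
E
```

```text
time: 9.05
ee_pos: [0.5181, 0.0833, 0.0523]
eef_rot: [0.078, 0.997, -0.0, 0.0]
ft_force: [0.3, 0.1, 0.8]
width: 0.0763
grip_force: 0.0
time: 9.72
ee_pos: [0.5201, 0.0843, 0.2293]
eef_rot: [0.077, 0.997, 0.0, 0.004]
ft_force: [0.8, 0.8, -0.2]
width: 0.0871
grip_force: 0.0
t 9.72 pos [0.5201 0.0843 0.2293] F [ 0.8  0.8 -0.2] w 0.0871 g 0.0
shift units [-5.47 -0.08  0.35] turned frame [ 0.07 -5.48  0.31] turn units [ -0.05   0.07 -14.99]
t 9.72 pos [0.5201 0.0843 0.2293] F [ 0.8  0.8 -0.2] w 0.0871 g 0.0
shift units [-5.47 -0.08  0.35] turned frame [-0.07  5.48  0.31] turn units [ 0.07  0.05 15.01]
[ 0.54272035  0.20840643 -0.88494039  1.69502772  0.16878275  1.30965196
  1.04177055]
```

```bash

python3 -m crank '[{"claw":-1,"dx":0,"dy":0,"dz":0,"ax":0.07,"ay":0.05,"az":1},{"claw":-1,"dx":0,"dy":0,"dz":0,"ax":0,"ay":0,"az":1},{"claw":-1,"dx":0,"dy":0,"dz":0,"ax":0,"ay":0,"az":1},{"claw":-1,"dx":0,"dy":0,"dz":0,"ax":0,"ay":0,"az":1},{"claw":-1,"dx":0,"dy":0,"dz":0,"ax":0,"ay":0,"az":1},{"claw":-1,"dx":0,"dy":0,"dz":0,"ax":0,"ay":0,"az":1},{"claw":-1,"dx":0,"dy":0,"dz":0,"ax":0,"ay":0,"az":1},{"claw":-1,"dx":0,"dy":0,"dz":0,"ax":0,"ay":0,"az":1}]'
python3 -m crank '[{"claw":-1,"dx":0,"dy":0,"dz":0,"ax":0,"ay":0,"az":1},{"claw":-1,"dx":0,"dy":0,"dz":0,"ax":0,"ay":0,"az":1},{"claw":-1,"dx":0,"dy":0,"dz":0,"ax":0,"ay":0,"az":1},{"claw":-1,"dx":0,"dy":0,"dz":0,"ax":0,"ay":0,"az":1},{"claw":-1,"dx":0,"dy":0,"dz":0,"ax":0,"ay":0,"az":1},{"claw":-1,"dx":0,"dy":0,"dz":0,"ax":0,"ay":0,"az":1},{"claw":-1,"dx":0,"dy":0,"dz":0,"ax":0,"ay":0,"az":1},{"claw":-1,"dx":0,"dy":0,"dz":0,"ax":0,"ay":0,"az":0}]'
python3 -m crank '[{"claw":-1,"dx":0,"dy":0.8,"dz":0,"ax":0,"ay":0,"az":0},{"claw":-1,"dx":0,"dy":0.9,"dz":0,"ax":0,"ay":0,"az":0},{"claw":-1,"dx":0,"dy":0.9,"dz":0,"ax":0,"ay":0,"az":0},{"claw":-1,"dx":0,"dy":0.9,"dz":0,"ax":0,"ay":0,"az":0},{"claw":-1,"dx":0,"dy":0.9,"dz":0,"ax":0,"ay":0,"az":0},{"claw":-1,"dx":0,"dy":0.7,"dz":0,"ax":0,"ay":0,"az":0},{"claw":-1,"dx":0,"dy":0.3,"dz":0,"ax":0,"ay":0,"az":0},{"claw":-1,"dx":0,"dy":0,"dz":0,"ax":0,"ay":0,"az":0}]'
python3 - <<'E'
from h import *
go(cl(-.104,0,.154),CL[2]+np.pi)
T=r.camera("top");S=r.camera("side")
o=np.zeros((500,800,3),np.uint8)
f=lambda im,x,y:cv2.resize(im[y:y+100,x:x+80],(400,500),interpolation=cv2.INTER_CUBIC)
o[:,:400]=f(T["color"],270,170);o[:,400:]=f(S["color"],260,165)
cv2.imwrite("pics/c4.png",o[:,:,::-1])
E
```

```text
time: 10.38
ee_pos: [0.5179, 0.0835, 0.2238]
eef_rot: [0.478, 0.878, -0.004, -0.001]
ft_force: [-0.7, 0.2, 0.4]
width: 0.0871
grip_force: 0.0
time: 11.05
ee_pos: [0.5179, 0.0835, 0.2238]
eef_rot: [0.761, 0.648, -0.004, 0.0]
ft_force: [-0.1, -0.6, -0.7]
width: 0.0867
grip_force: 0.0
time: 11.72
ee_pos: [0.6793, 0.0576, 0.2216]
eef_rot: [0.759, 0.651, -0.005, -0.0]
ft_force: [-0.4, -0.1, -0.6]
width: 0.0871
grip_force: 0.0
t 11.72 pos [0.6793 0.0576 0.2216] F [-0.4 -0.1 -0.6] w 0.0871 g 0.0
shift units [-0.    0.11  2.25] turned frame [-0.01  0.1   2.25] turn units [-0.06  0.06  0.02]
```

View pics/c4.png

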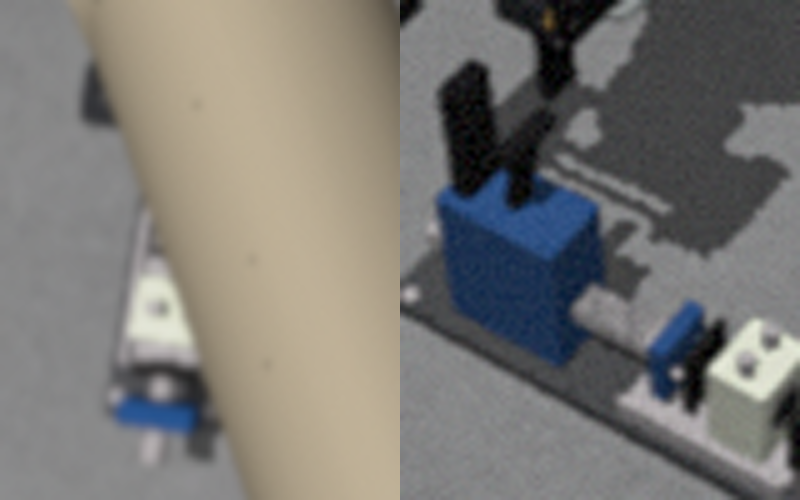

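The cell stands between jaw and foot (ports near crop (745,365)), and the right-hand fingertip at (555,90) is clear of the bar at (530,140) on the foot's side. Descending now.

```bash

python3 -m crank '[{"claw":-1,"dx":0,"dy":0,"dz":0.4,"ax":-0.06,"ay":0.06,"az":0},{"claw":-1,"dx":0,"dy":0,"dz":0.6,"ax":0,"ay":0,"az":0},{"claw":-1,"dx":0,"dy":0,"dz":0.6,"ax":0,"ay":0,"az":0},{"claw":-1,"dx":0,"dy":0,"dz":0.4,"ax":0,"ay":0,"az":0},{"claw":-1,"dx":0,"dy":0,"dz":0.2,"ax":0,"ay":0,"az":0},{"claw":-1,"dx":0,"dy":0,"dz":0,"ax":0,"ay":0,"az":0},{"claw":-1,"dx":0,"dy":0,"dz":0,"ax":0,"ay":0,"az":0}]' 20
python3 - <<'E'
from h import *
go(cl(-.104,0,.154),CL[2]+np.pi)
E
```

```text
time: 12.4
ee_pos: [0.678, 0.0582, 0.1572]
eef_rot: [0.76, 0.65, 0.0, 0.001]
ft_force: [-1.1, 0.1, -0.4]
width: 0.0867
grip_force: 0.0
t 12.4 pos [0.678  0.0582 0.1572] F [-1.1  0.1 -0.4] w 0.0867 g 0.0
shift units [-0.03  0.14  0.11] turned frame [-0.03  0.14  0.11] turn units [0.01 0.01 0.01]
```

```bash

python3 -m crank '[{"claw":-1,"dx":0,"dy":0.14,"dz":0.1,"ax":0,"ay":0,"az":0},{"claw":-0.15,"dx":0,"dy":0,"dz":0,"ax":0,"ay":0,"az":0},{"claw":-0.15,"dx":0,"dy":0,"dz":0,"ax":0,"ay":0,"az":0},{"claw":-0.15,"dx":0,"dy":0,"dz":0,"ax":0,"ay":0,"az":0},{"claw":-0.15,"dx":0,"dy":0,"dz":0,"ax":0,"ay":0,"az":0},{"claw":-0.15,"dx":0,"dy":0,"dz":0,"ax":0,"ay":0,"az":0},{"claw":-0.15,"dx":0,"dy":0,"dz":0,"ax":0,"ay":0,"az":0}]' 10
python3 -m crank '[{"claw":0.1,"dx":0,"dy":0,"dz":0,"ax":0,"ay":0,"az":0},{"claw":0.1,"dx":0,"dy":0,"dz":0,"ax":0,"ay":0,"az":0},{"claw":0.1,"dx":0,"dy":0,"dz":0,"ax":0,"ay":0,"az":0},{"claw":0.1,"dx":0,"dy":0,"dz":0,"ax":0,"ay":0,"az":0}]' 10
python3 -m crank '[{"claw":0.35,"dx":0,"dy":0,"dz":0,"ax":0,"ay":0,"az":0},{"claw":0.35,"dx":0,"dy":0,"dz":0,"ax":0,"ay":0,"az":0},{"claw":0.35,"dx":0,"dy":0,"dz":0,"ax":0,"ay":0,"az":0},{"claw":0.35,"dx":0,"dy":0,"dz":0,"ax":0,"ay":0,"az":0}]' 10
```

```text
time: 12.98
ee_pos: [0.6818, 0.0577, 0.1537]
eef_rot: [0.76, 0.65, -0.0, 0.0]
ft_force: [-2.3, -0.2, 2.5]
width: 0.0555
grip_force: 1.6
time: 13.32
ee_pos: [0.6822, 0.0575, 0.1535]
eef_rot: [0.76, 0.65, 0.0, 0.001]
ft_force: [-2.0, -0.0, 2.2]
width: 0.0406
grip_force: 1.4
time: 13.65
ee_pos: [0.683, 0.0574, 0.1535]
eef_rot: [0.76, 0.65, 0.001, 0.001]
ft_force: [4.7, 1.2, -1.4]
width: 0.0307
grip_force: 9.9
```

The model holds: the trigger bottoms out at 30.7 mm, and while only the bar is touched its force is about twice the pad reading. Releasing, then stroke 2.

```bash

python3 -m crank '[{"claw":-0.8,"dx":0,"dy":0,"dz":0,"ax":0,"ay":0,"az":0},{"claw":-0.8,"dx":0,"dy":0,"dz":0,"ax":0,"ay":0,"az":0},{"claw":-0.8,"dx":0,"dy":0,"dz":0,"ax":0,"ay":0,"az":0},{"claw":-0.8,"dx":0,"dy":0,"dz":0,"ax":0,"ay":0,"az":0},{"claw":-0.8,"dx":0,"dy":0,"dz":0,"ax":0,"ay":0,"az":0},{"claw":-0.8,"dx":0,"dy":0,"dz":0,"ax":0,"ay":0,"az":0},{"claw":-0.8,"dx":0,"dy":0,"dz":0,"ax":0,"ay":0,"az":0},{"claw":-0.8,"dx":0,"dy":0,"dz":0,"ax":0,"ay":0,"az":0}]' 5
python3 -m crank '[{"claw":0.1,"dx":0,"dy":0,"dz":0,"ax":0,"ay":0,"az":0},{"claw":0.1,"dx":0,"dy":0,"dz":0,"ax":0,"ay":0,"az":0},{"claw":0.1,"dx":0,"dy":0,"dz":0,"ax":0,"ay":0,"az":0},{"claw":0.1,"dx":0,"dy":0,"dz":0,"ax":0,"ay":0,"az":0},{"claw":0.1,"dx":0,"dy":0,"dz":0,"ax":0,"ay":0,"az":0},{"claw":0.1,"dx":0,"dy":0,"dz":0,"ax":0,"ay":0,"az":0}]' 5
python3 -m crank '[{"claw":0.35,"dx":0,"dy":0,"dz":0,"ax":0,"ay":0,"az":0},{"claw":0.35,"dx":0,"dy":0,"dz":0,"ax":0,"ay":0,"az":0},{"claw":0.35,"dx":0,"dy":0,"dz":0,"ax":0,"ay":0,"az":0},{"claw":0.35,"dx":0,"dy":0,"dz":0,"ax":0,"ay":0,"az":0},{"claw":0.35,"dx":0,"dy":0,"dz":0,"ax":0,"ay":0,"az":0}]' 5
python3 -m crank '[{"claw":-0.8,"dx":0,"dy":0,"dz":0,"ax":0,"ay":0,"az":0},{"claw":-0.8,"dx":0,"dy":0,"dz":0,"ax":0,"ay":0,"az":0},{"claw":-0.8,"dx":0,"dy":0,"dz":0,"ax":0,"ay":0,"az":0},{"claw":-0.8,"dx":0,"dy":0,"dz":0,"ax":0,"ay":0,"az":0},{"claw":-0.8,"dx":0,"dy":0,"dz":0,"ax":0,"ay":0,"az":0},{"claw":-0.8,"dx":0,"dy":0,"dz":0,"ax":0,"ay":0,"az":0},{"claw":-0.8,"dx":0,"dy":0,"dz":0,"ax":0,"ay":0,"az":0},{"claw":-0.8,"dx":0,"dy":0,"dz":0,"ax":0,"ay":0,"az":0}]' 5
python3 - <<'E'
from h import *
go(cl(-.104,0,.154),CL[2]+np.pi)
E
```

```text
time: 14.32
ee_pos: [0.6824, 0.0572, 0.1535]
eef_rot: [0.76, 0.65, 0.0, 0.001]
ft_force: [1.2, -0.3, 0.1]
width: 0.0745
grip_force: 0.0
time: 14.82
ee_pos: [0.682, 0.0576, 0.1536]
eef_rot: [0.76, 0.65, -0.0, 0.0]
ft_force: [-3.6, 0.8, 2.9]
width: 0.0462
grip_force: 1.8
time: 15.23
ee_pos: [0.6827, 0.0575, 0.1535]
eef_rot: [0.76, 0.65, 0.0, 0.001]
ft_force: [1.2, 0.9, 0.9]
width: 0.0315
grip_force: 5.0
time: 15.9
ee_pos: [0.6824, 0.0572, 0.1535]
eef_rot: [0.76, 0.65, 0.0, 0.001]
ft_force: [-0.6, -1.2, -0.3]
width: 0.0745
grip_force: 0.0
t 15.9 pos [0.6824 0.0572 0.1535] F [-0.6 -1.2 -0.3] w 0.0745 g 0.0
shift units [-0.02 -0.01 -0.02] turned frame [-0.02 -0.01 -0.02] turn units [ 0.01  0.01 -0.  ]
```

```bash

python3 -m crank '[{"claw":-0.1,"dx":0,"dy":0,"dz":0,"ax":0,"ay":0,"az":0},{"claw":-0.1,"dx":0,"dy":0,"dz":0,"ax":0,"ay":0,"az":0},{"claw":-0.1,"dx":0,"dy":0,"dz":0,"ax":0,"ay":0,"az":0},{"claw":-0.1,"dx":0,"dy":0,"dz":0,"ax":0,"ay":0,"az":0},{"claw":-0.1,"dx":0,"dy":0,"dz":0,"ax":0,"ay":0,"az":0},{"claw":-0.1,"dx":0,"dy":0,"dz":0,"ax":0,"ay":0,"az":0}]' 4
python3 -m crank '[{"claw":0.1,"dx":0,"dy":0,"dz":0,"ax":0,"ay":0,"az":0},{"claw":0.1,"dx":0,"dy":0,"dz":0,"ax":0,"ay":0,"az":0},{"claw":0.1,"dx":0,"dy":0,"dz":0,"ax":0,"ay":0,"az":0},{"claw":0.1,"dx":0,"dy":0,"dz":0,"ax":0,"ay":0,"az":0}]' 4
python3 -m crank '[{"claw":0.35,"dx":0,"dy":0,"dz":0,"ax":0,"ay":0,"az":0},{"claw":0.35,"dx":0,"dy":0,"dz":0,"ax":0,"ay":0,"az":0},{"claw":0.35,"dx":0,"dy":0,"dz":0,"ax":0,"ay":0,"az":0},{"claw":0.35,"dx":0,"dy":0,"dz":0,"ax":0,"ay":0,"az":0},{"claw":0.35,"dx":0,"dy":0,"dz":0,"ax":0,"ay":0,"az":0}]' 4
python3 -m crank '[{"claw":-0.8,"dx":0,"dy":0,"dz":0,"ax":0,"ay":0,"az":0},{"claw":-0.8,"dx":0,"dy":0,"dz":0,"ax":0,"ay":0,"az":0},{"claw":-0.8,"dx":0,"dy":0,"dz":0,"ax":0,"ay":0,"az":0},{"claw":-0.8,"dx":0,"dy":0,"dz":0,"ax":0,"ay":0,"az":0},{"claw":-0.8,"dx":0,"dy":0,"dz":0,"ax":0,"ay":0,"az":0},{"claw":-0.8,"dx":0,"dy":0,"dz":0,"ax":0,"ay":0,"az":0},{"claw":-0.8,"dx":0,"dy":0,"dz":0,"ax":0,"ay":0,"az":0},{"claw":-0.8,"dx":0,"dy":0,"dz":0,"ax":0,"ay":0,"az":0}]'
python3 - <<'E'
from h import *
# white cell top & blue jaw block in side view, clamp axis
S=r.camera("side");cv2.imwrite("pics/s_now.png",S["color"][:,:,::-1])
ref=cv2.imread("pics/side0.png")
X=np.arange(0,.125,.002)
for nm,y,z in(("ports/top edge y=-.018 z=.08",-.018,.080),("jaw top z=.072 y=0",0,.072)):
    p=proj(S,pose(CL,[[x,y,z] for x in X])).astype(np.float32)
    v=cv2.remap(S["color"],p[:,0].copy(),p[:,1].copy(),cv2.INTER_LINEAR).reshape(-1,3)
    print(nm);print([(int(round(x*1000)),*map(int,c)) for x,c in zip(X,v)])
E
```

```text
time: 16.4
ee_pos: [0.6818, 0.0577, 0.1537]
eef_rot: [0.76, 0.65, -0.0, 0.0]
ft_force: [-3.8, -0.4, 4.0]
width: 0.0506
grip_force: 2.2
time: 16.73
ee_pos: [0.6822, 0.0576, 0.1535]
eef_rot: [0.76, 0.65, 0.0, 0.001]
ft_force: [-3.9, 0.7, 3.1]
width: 0.0397
grip_force: 1.9
time: 17.15
ee_pos: [0.6825, 0.0575, 0.1534]
eef_rot: [0.76, 0.65, 0.0, 0.001]
ft_force: [-0.7, 1.7, 2.1]
width: 0.0318
grip_force: 4.0
time: 17.82
ee_pos: [0.6824, 0.0571, 0.1535]
eef_rot: [0.76, 0.65, 0.0, 0.001]
ft_force: [0.8, -0.6, 0.4]
width: 0.0749
grip_force: 0.0
ports/top edge y=-.018 z=.08
[(0, 138, 136, 137), (2, 142, 140, 141), (4, 143, 141, 143), (6, 144, 141, 144), (8, 142, 139, 143), (10, 138, 136, 138), (12, 137, 135, 137), (14, 134, 130, 133), (16, 128, 125, 127), (18, 125, 122, 124), (20, 126, 124, 126), (22, 134, 132, 134), (24, 136, 134, 137), (26, 136, 135, 137), (28, 134, 131, 133), (30, 133, 130, 132), (32, 136, 132, 133), (34, 148, 144, 146), (36, 158, 156, 158), (38, 154, 153, 161), (40, 116, 122, 147), (42, 75, 96, 136), (44, 49, 82, 132), (46, 51, 84, 136), (48, 45, 78, 127), (50, 35, 66, 10
[... 1345 characters left out ...]
2, 86, 85), (58, 142, 143, 134), (60, 198, 199, 183), (62, 217, 221, 203), (64, 216, 219, 204), (66, 201, 203, 192), (68, 181, 179, 176), (70, 166, 162, 164), (72, 163, 159, 162), (74, 143, 140, 142), (76, 128, 127, 126), (78, 136, 137, 129), (80, 177, 180, 167), (82, 211, 214, 198), (84, 219, 223, 206), (86, 222, 224, 208), (88, 223, 225, 210), (90, 223, 226, 209), (92, 203, 207, 192), (94, 163, 166, 155), (96, 109, 108, 101), (98, 62, 62, 58), (100, 39, 38, 37), (102, 31, 28, 28), (104, 20, 20, 19), (106, 11, 13, 10), (108, 15, 17, 8), (110, 17, 18, 15), (112, 21, 25, 35), (114, 40, 52, 76), (116, 44, 68, 109), (118, 48, 80, 130), (120, 48, 84, 136), (122, 48, 83, 136), (124, 47, 81, 134)]
```

The cell now spans about x=60 to 98 mm, so it's at or very near the foot. I'll do stroke 4 in small stages with the force capped.

```bash

python3 -m crank '[{"claw":-0.4,"dx":0,"dy":0,"dz":0,"ax":0,"ay":0,"az":0},{"claw":-0.4,"dx":0,"dy":0,"dz":0,"ax":0,"ay":0,"az":0},{"claw":-0.4,"dx":0,"dy":0,"dz":0,"ax":0,"ay":0,"az":0},{"claw":-0.4,"dx":0,"dy":0,"dz":0,"ax":0,"ay":0,"az":0},{"claw":-0.4,"dx":0,"dy":0,"dz":0,"ax":0,"ay":0,"az":0}]' 4
python3 -m crank '[{"claw":-0.2,"dx":0,"dy":0,"dz":0,"ax":0,"ay":0,"az":0},{"claw":-0.2,"dx":0,"dy":0,"dz":0,"ax":0,"ay":0,"az":0},{"claw":-0.2,"dx":0,"dy":0,"dz":0,"ax":0,"ay":0,"az":0},{"claw":-0.2,"dx":0,"dy":0,"dz":0,"ax":0,"ay":0,"az":0}]' 4
python3 -m crank '[{"claw":-0.05,"dx":0,"dy":0,"dz":0,"ax":0,"ay":0,"az":0},{"claw":-0.05,"dx":0,"dy":0,"dz":0,"ax":0,"ay":0,"az":0},{"claw":-0.05,"dx":0,"dy":0,"dz":0,"ax":0,"ay":0,"az":0},{"claw":-0.05,"dx":0,"dy":0,"dz":0,"ax":0,"ay":0,"az":0}]' 4
```

```text
time: 18.28
ee_pos: [0.6814, 0.0577, 0.1538]
eef_rot: [0.76, 0.65, -0.001, 0.0]
ft_force: [-7.0, 0.3, 5.7]
width: 0.062
grip_force: 3.4
time: 18.62
ee_pos: [0.6811, 0.0578, 0.1538]
eef_rot: [0.76, 0.65, -0.001, -0.0]
ft_force: [-8.4, 0.6, 6.4]
width: 0.0548
grip_force: 4.0
time: 18.95
ee_pos: [0.6811, 0.0579, 0.1538]
eef_rot: [0.76, 0.65, -0.001, -0.0]
ft_force: [-6.9, 0.5, 6.0]
width: 0.0552
grip_force: 4.0
```

```bash

python3 -m crank '[{"claw":0.05,"dx":0,"dy":0,"dz":0,"ax":0,"ay":0,"az":0},{"claw":0.05,"dx":0,"dy":0,"dz":0,"ax":0,"ay":0,"az":0},{"claw":0.05,"dx":0,"dy":0,"dz":0,"ax":0,"ay":0,"az":0},{"claw":0.05,"dx":0,"dy":0,"dz":0,"ax":0,"ay":0,"az":0}]' 4
```

```text
time: 19.28
ee_pos: [0.6811, 0.0579, 0.1538]
eef_rot: [0.76, 0.65, -0.001, -0.0]
ft_force: [-7.9, 0.3, 6.1]
width: 0.055
grip_force: 4.0
```

```bash

python3 -m crank '[{"claw":0.05,"dx":0,"dy":0,"dz":0,"ax":0,"ay":0,"az":0},{"claw":0.05,"dx":0,"dy":0,"dz":0,"ax":0,"ay":0,"az":0},{"claw":0.05,"dx":0,"dy":0,"dz":0,"ax":0,"ay":0,"az":0},{"claw":0.05,"dx":0,"dy":0,"dz":0,"ax":0,"ay":0,"az":0}]' 4.6
```

```text
time: 19.62
ee_pos: [0.6809, 0.0579, 0.1539]
eef_rot: [0.76, 0.65, -0.001, -0.0]
ft_force: [-9.0, 0.1, 7.5]
width: 0.0465
grip_force: 4.6
```

```bash

python3 -m crank '[{"claw":0.05,"dx":0,"dy":0,"dz":0,"ax":0,"ay":0,"az":0},{"claw":0.05,"dx":0,"dy":0,"dz":0,"ax":0,"ay":0,"az":0},{"claw":0.05,"dx":0,"dy":0,"dz":0,"ax":0,"ay":0,"az":0},{"claw":0.05,"dx":0,"dy":0,"dz":0,"ax":0,"ay":0,"az":0}]' 5
```

```text
time: 19.95
ee_pos: [0.6809, 0.058, 0.154]
eef_rot: [0.76, 0.65, -0.001, -0.0]
ft_force: [-10.7, 0.4, 8.2]
width: 0.0415
grip_force: 4.9
```

```bash

python3 -m crank '[{"claw":0.1,"dx":0,"dy":0,"dz":0,"ax":0,"ay":0,"az":0},{"claw":0.1,"dx":0,"dy":0,"dz":0,"ax":0,"ay":0,"az":0},{"claw":0.1,"dx":0,"dy":0,"dz":0,"ax":0,"ay":0,"az":0},{"claw":0.1,"dx":0,"dy":0,"dz":0,"ax":0,"ay":0,"az":0}]' 5.2
python3 -m crank '[{"claw":-0.1,"dx":0,"dy":0,"dz":0,"ax":0,"ay":0,"az":0},{"claw":-0.3,"dx":0,"dy":0,"dz":0,"ax":0,"ay":0,"az":0},{"claw":-0.5,"dx":0,"dy":0,"dz":0,"ax":0,"ay":0,"az":0},{"claw":-0.8,"dx":0,"dy":0,"dz":0,"ax":0,"ay":0,"az":0},{"claw":-0.8,"dx":0,"dy":0,"dz":0,"ax":0,"ay":0,"az":0},{"claw":-0.8,"dx":0,"dy":0,"dz":0,"ax":0,"ay":0,"az":0},{"claw":-0.8,"dx":0,"dy":0,"dz":0,"ax":0,"ay":0,"az":0},{"claw":-0.8,"dx":0,"dy":0,"dz":0,"ax":0,"ay":0,"az":0}]'
```

```text
time: 20.28
ee_pos: [0.681, 0.058, 0.1541]
eef_rot: [0.76, 0.65, -0.001, -0.0]
ft_force: [-10.1, 0.4, 8.5]
width: 0.0394
grip_force: 4.9
time: 20.95
ee_pos: [0.6825, 0.0572, 0.1535]
eef_rot: [0.76, 0.65, 0.0, 0.001]
ft_force: [-0.4, 0.1, -0.1]
width: 0.0768
grip_force: 0.0
```

Released, with an estimated 13–14 N held. As a check, I'll press the trigger lightly: it should hardly move if the jaw already holds that much.

```bash

python3 -m crank '[{"claw":-0.6,"dx":0,"dy":0,"dz":0,"ax":0,"ay":0,"az":0},{"claw":-0.5,"dx":0,"dy":0,"dz":0,"ax":0,"ay":0,"az":0},{"claw":-0.4,"dx":0,"dy":0,"dz":0,"ax":0,"ay":0,"az":0},{"claw":-0.4,"dx":0,"dy":0,"dz":0,"ax":0,"ay":0,"az":0},{"claw":-0.4,"dx":0,"dy":0,"dz":0,"ax":0,"ay":0,"az":0},{"claw":-0.4,"dx":0,"dy":0,"dz":0,"ax":0,"ay":0,"az":0}]' 3.2
python3 -m crank '[{"claw":-0.4,"dx":0,"dy":0,"dz":0,"ax":0,"ay":0,"az":0},{"claw":-0.4,"dx":0,"dy":0,"dz":0,"ax":0,"ay":0,"az":0},{"claw":-0.4,"dx":0,"dy":0,"dz":0,"ax":0,"ay":0,"az":0},{"claw":-0.4,"dx":0,"dy":0,"dz":0,"ax":0,"ay":0,"az":0}]' 4.5
python3 -m crank '[{"claw":-0.4,"dx":0,"dy":0,"dz":0,"ax":0,"ay":0,"az":0},{"claw":-0.4,"dx":0,"dy":0,"dz":0,"ax":0,"ay":0,"az":0},{"claw":-0.4,"dx":0,"dy":0,"dz":0,"ax":0,"ay":0,"az":0},{"claw":-0.4,"dx":0,"dy":0,"dz":0,"ax":0,"ay":0,"az":0}]' 5.5
```

```text
time: 21.45
ee_pos: [0.6813, 0.0576, 0.1536]
eef_rot: [0.76, 0.65, -0.001, -0.0]
ft_force: [-7.4, -0.6, 4.2]
width: 0.0644
grip_force: 3.2
time: 21.78
ee_pos: [0.681, 0.0577, 0.1538]
eef_rot: [0.76, 0.65, -0.001, -0.0]
ft_force: [-9.6, -1.2, 8.4]
width: 0.0612
grip_force: 4.5
time: 22.12
ee_pos: [0.6809, 0.0577, 0.1538]
eef_rot: [0.76, 0.65, -0.001, -0.0]
ft_force: [-9.7, -1.1, 7.8]
width: 0.0609
grip_force: 4.5
```

```bash

python3 -m crank '[{"claw":-0.45,"dx":0,"dy":0,"dz":0,"ax":0,"ay":0,"az":0},{"claw":-0.35,"dx":0,"dy":0,"dz":0,"ax":0,"ay":0,"az":0},{"claw":-0.25,"dx":0,"dy":0,"dz":0,"ax":0,"ay":0,"az":0},{"claw":-0.25,"dx":0,"dy":0,"dz":0,"ax":0,"ay":0,"az":0},{"claw":-0.25,"dx":0,"dy":0,"dz":0,"ax":0,"ay":0,"az":0},{"claw":-0.25,"dx":0,"dy":0,"dz":0,"ax":0,"ay":0,"az":0}]' 5
```

```text
time: 22.62
ee_pos: [0.6808, 0.0578, 0.1539]
eef_rot: [0.76, 0.65, -0.001, -0.0]
ft_force: [-9.5, -0.7, 7.8]
width: 0.0593
grip_force: 5.0
```

```bash

python3 -m crank '[{"claw":-0.2,"dx":0,"dy":0,"dz":0,"ax":0,"ay":0,"az":0},{"claw":-0.2,"dx":0,"dy":0,"dz":0,"ax":0,"ay":0,"az":0},{"claw":-0.2,"dx":0,"dy":0,"dz":0,"ax":0,"ay":0,"az":0},{"claw":-0.2,"dx":0,"dy":0,"dz":0,"ax":0,"ay":0,"az":0}]' 5.5
python3 -m crank '[{"claw":-0.2,"dx":0,"dy":0,"dz":0,"ax":0,"ay":0,"az":0},{"claw":-0.2,"dx":0,"dy":0,"dz":0,"ax":0,"ay":0,"az":0},{"claw":-0.2,"dx":0,"dy":0,"dz":0,"ax":0,"ay":0,"az":0},{"claw":-0.2,"dx":0,"dy":0,"dz":0,"ax":0,"ay":0,"az":0}]' 6
```

```text
time: 22.95
ee_pos: [0.6806, 0.0578, 0.154]
eef_rot: [0.76, 0.65, -0.001, -0.0]
ft_force: [-11.5, -0.1, 9.6]
width: 0.0574
grip_force: 5.5
time: 23.28
ee_pos: [0.6805, 0.0579, 0.154]
eef_rot: [0.76, 0.65, -0.002, -0.0]
ft_force: [-12.7, -0.9, 10.0]
width: 0.0555
grip_force: 6.1
```

```bash

python3 -m crank '[{"claw":-0.2,"dx":0,"dy":0,"dz":0,"ax":0,"ay":0,"az":0},{"claw":-0.2,"dx":0,"dy":0,"dz":0,"ax":0,"ay":0,"az":0},{"claw":-0.2,"dx":0,"dy":0,"dz":0,"ax":0,"ay":0,"az":0},{"claw":-0.2,"dx":0,"dy":0,"dz":0,"ax":0,"ay":0,"az":0}]' 6.5
python3 -m crank '[{"claw":-0.3,"dx":0,"dy":0,"dz":0,"ax":0,"ay":0,"az":0},{"claw":-0.5,"dx":0,"dy":0,"dz":0,"ax":0,"ay":0,"az":0},{"claw":-0.7,"dx":0,"dy":0,"dz":0,"ax":0,"ay":0,"az":0},{"claw":-1,"dx":0,"dy":0,"dz":0,"ax":0,"ay":0,"az":0},{"claw":-1,"dx":0,"dy":0,"dz":0,"ax":0,"ay":0,"az":0},{"claw":-1,"dx":0,"dy":0,"dz":0,"ax":0,"ay":0,"az":0},{"claw":-1,"dx":0,"dy":0,"dz":0,"ax":0,"ay":0,"az":0},{"claw":-1,"dx":0,"dy":-0.1,"dz":0,"ax":0,"ay":0,"az":0}]'
```

```text
time: 23.62
ee_pos: [0.6804, 0.0579, 0.1542]
eef_rot: [0.76, 0.65, -0.002, -0.001]
ft_force: [-13.4, -0.8, 11.7]
width: 0.0525
grip_force: 6.6
time: 24.28
ee_pos: [0.6797, 0.0576, 0.1535]
eef_rot: [0.76, 0.65, 0.0, 0.001]
ft_force: [-0.5, -0.8, 0.7]
width: 0.0859
grip_force: 0.0
```

The peak was about 18 N, so roughly 14 N should now be held. Retreating upward.

```bash

python3 -m crank '[{"claw":-1,"dx":0,"dy":0,"dz":-0.4,"ax":0,"ay":0,"az":0},{"claw":-1,"dx":0,"dy":0,"dz":-0.8,"ax":0,"ay":0,"az":0},{"claw":-1,"dx":0,"dy":0,"dz":-0.9,"ax":0,"ay":0,"az":0},{"claw":-1,"dx":0,"dy":0,"dz":-0.9,"ax":0,"ay":0,"az":0},{"claw":-1,"dx":0,"dy":0,"dz":-0.5,"ax":0,"ay":0,"az":0},{"claw":-1,"dx":0,"dy":0,"dz":0,"ax":0,"ay":0,"az":0},{"claw":-1,"dx":0,"dy":0,"dz":0,"ax":0,"ay":0,"az":0}]'
python3 - <<'E'
from h import *
S=r.camera("side")
X=np.arange(.03,.12,.002)
for nm,y,z in(("cell top",-.018,.080),("cell top",.018,.080),("jaw/foot",-.016,.070)):
    p=proj(S,pose(CL,[[x,y,z] for x in X])).astype(np.float32)
    v=cv2.remap(S["color"],p[:,0].copy(),p[:,1].copy(),cv2.INTER_LINEAR).reshape(-1,3)
    print(nm,y,[(int(round(x*1000)),int(c[0]),int(c[2])) for x,c in zip(X,v)])
Y=np.arange(-.03,.031,.003);p=proj(S,pose(CL,[[.079,y,.08] for y in Y])).astype(np.float32)
print("across",[(int(round(y*1000)),int(c)) for y,c in zip(Y,cv2.remap(S["color"][:,:,0].copy(),p[:,0].copy(),p[:,1].copy(),cv2.INTER_LINEAR).ravel())])
# trigger region change vs start
p=proj(S,pose(CL,[[-.075,0,.162]]))[0];print("bar px",p)
a=cv2.imread("pics/side0.png",0);b=cv2.cvtColor(S["color"],cv2.COLOR_RGB2GRAY)
u,v=p.round().astype(int);print("darkest mean x start/now",[np.argwhere(i[v-8:v+12,u-4:u+10]<45).mean(0).round(2) for i in(a,b)])
E
```

```text
time: 24.87
ee_pos: [0.6795, 0.0582, 0.2601]
eef_rot: [0.76, 0.65, 0.001, 0.001]
ft_force: [-0.4, -0.3, -0.4]
width: 0.0866
grip_force: 0.0
cell top -0.018 [(30, 137, 138), (32, 139, 139), (34, 140, 139), (36, 137, 137), (38, 141, 140), (40, 153, 153), (42, 137, 151), (44, 102, 141), (46, 65, 135), (48, 48, 132), (50, 40, 129), (52, 37, 120), (54, 29, 99), (56, 24, 71), (58, 52, 67), (60, 110, 105), (62, 183, 169), (64, 211, 196), (66, 221, 207), (68, 221, 209), (70, 219, 206), (72, 218, 204), (74, 219, 205), (76, 214, 202), (78, 213, 200), (80, 213, 202), (82, 203, 190), (84, 199, 185), (86, 209, 196), (88, 215, 202), (90, 220, 208), (92, 219, 206), (94, 207, 196), (96, 180, 169), (98, 127, 119), (100, 81, 75), (102, 46, 41), (104, 28, 26), (106, 22, 21), (108, 27, 25), (110, 58, 55), (112, 115, 113), (114, 161, 160), (116, 158, 162), (118, 111, 142)]
cell top 0.018 [(30, 134, 136), (32, 135, 135), (34, 133, 135), (36, 130, 132), (38, 129, 131), (40, 130, 131), (42, 131, 132), (44, 132, 132), (46, 134, 134), (48, 132, 134), (50, 130, 131), (52, 131, 131), (54, 132, 133), (56, 132, 1
[... 877 characters left out ...]
162), (76, 175, 165), (78, 169, 159), (80, 165, 156), (82, 168, 157), (84, 170, 158), (86, 171, 159), (88, 174, 164), (90, 168, 158), (92, 149, 141), (94, 122, 115), (96, 84, 79), (98, 50, 47), (100, 33, 31), (102, 20, 19), (104, 14, 13), (106, 22, 24), (108, 69, 69), (110, 116, 114), (112, 144, 143), (114, 121, 132), (116, 87, 119), (118, 54, 110)]
across [(-30, 134), (-27, 129), (-24, 149), (-21, 194), (-18, 212), (-15, 175), (-12, 120), (-9, 106), (-6, 116), (-3, 143), (0, 174), (3, 207), (6, 193), (9, 142), (12, 102), (15, 120), (18, 141), (21, 155), (24, 140), (27, 135), (30, 132)]
bar px [285.16994917 192.49201404]
darkest mean x start/now [array([12.28,  3.9 ]), array([11.37,  4.15])]
```

The jaw block has moved about 3.5–4 mm since the cell reached the foot, and at 3 N/mm that's 11–12 N plus a little preload. This fits the force estimate. The cell is square and central, and the trigger is free, so I'm handing in.

```bash
python3 -c "
from bench import r
print(r.close_job())"
```

```text
the job is handed in; nothing more can be done
None
```

I handed the job in: the cell stands upright in the bed against the foot, held by the jaw with an estimated 12–15 N (no direct reading), the trigger is released and the arm is clear; no verdict came back.

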